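# Load the keyed reel on the tape winder

### The arm

A 6-joint arm with a two-finger parallel gripper is mounted at the origin on the work surface. World frame = base frame: x ahead of the robot, y to its left, z up, the work surface at z = 0. Lengths are in mm, angles in rad, forces in N, time in s.
With the tool pointing down it reaches from about 275 to 825 mm from the base axis. Payload 5.2 kg.
Tool frame: the origin (TCP) lies at the very end of the fingers, on their centre line; the grasp point (between the pads) lies 19 mm behind it; z points along the fingers, y is the direction in which the jaws open and shut (so a half turn about z gives the same grasp; the last joint's range is limited). The gripper opens to 93 mm and grips with 3 to 60 N. Pads are 15 mm wide; open, the fingers measure 128 mm over their backs; the gripper's body (75 mm by 188 mm) begins 65 mm behind the grasp point.
Start: joints at [-1.349, 0.259, 1.535, -0, 1.348, -0.203], TCP at [226.697, -501.112, 218.653] pointing down, gripper open.
Joint ranges: [-3.14, 3.14], [-0.91, 2.08], [0.19, 2.58], [-1.22, 4.36], [0.22, 2.71], [-3.12, 3.12]. Speed limits (rad/s): [2.57, 2.57, 3.14, 3.14, 3.14, 3.14].

### API

Orientations are given as [roll, pitch, yaw] about the fixed x, y, z axes, in that order (R = Rz(yaw) Ry(pitch) Rx(roll)).
In Python, from bench import robot gives the robot as it stands. The module is installed in compiled form; this text tells all that it offers. Calls block until the motion is done:
- robot.move_ptp(position, orientation): joint-space move of the TCP to a pose.
- robot.move_linear(position, ori=None, speed=150, f_stop=None): straight line of the TCP; ori=None keeps the orientation; speed is the mean speed in mm/s. With f_stop (N) it stops when the force on the tool has changed by that much, and returns True; else False.
- robot.move_j(angles): joint-space move.
- robot.move_gripper(opening): opening from 0.0 (shut) to 1.0 (fully open); the grip force is fixed at half the most; returns when the fingers have stopped.
- robot.sleep(seconds).
- robot.inverse_kinematics(position, orientation): joint angles nearest the present ones, or None.
- robot.get_image(name): name is "scene" or "top" or "wrist"; returns a dict with "img" (400x640x3 uint8, blue, green, red), "fovy" (degrees; the focal length in pixels is half the picture's height over the tangent of half this angle, whatever the lens; pixels are square), "cx", "cy" (the principal point, pixels), "eye" and "orientation" of the camera in the world. Camera axes: x right, y down, z forward; pixel columns grow to the right and rows downward; lengths in mm; the calibration is good to about 2 mm. A picture is of the moment at which its call begins. There is no depth.
A pose or a line that the arm cannot do raises robot.MotionError and nothing moves.
- robot.hand_in(): hands the job in, once; it reports no verdict.
Readings, each from a call of its own:
- robot.current_t(): time.
- robot.current_qpos(): joint angles.
- robot.current_joint_vel(): joint speeds.
- robot.current_joint_efforts(): joint torques, N m.
- robot.current_tcp_pos(): TCP position.
- robot.current_eef_rot(): TCP orientation.
- robot.current_contact_force(): force on the tool from outside, world axes, zero at the start.
- robot.current_ft_torque(): the same for the moment, N m.
- robot.current_gripper_width(): opening from 0.0 (shut) to 1.0 (fully open).
Only numpy, scipy, OpenCV 4.12 (cv2) and the standard library are available. Lean on these libraries where they do the work, as an engineer would, in place of code of your own. Each camera call takes 0.05 s, during which the arm holds its last target.

### The job

Load the tape winder: of the three empty white reels, take the one whose bore has two keyways, turn it so that the keyways line up with the two keys of the winder's upright spindle, slide it down until it sits flat on the turntable, and let go. Leave the other two reels where they stand.

Things in the scene. Friction and masses are not known exactly. Their poses are not given: they have to be found in the camera images.
- reel_keyed: White plastic reel: flange disc 110 mm across, 6 mm thick, at the bottom; round barrel 62 mm across, top 50 mm above the underside. Origin: centre of underside, z up. 120 g. Through bore: 28 mm round hole with two opposite keyways 20 mm wide, 52 mm over both, along its x axis (a half turn fits the same). The one to load; grip across the barrel, any direction.
- reel_round: White plastic reel: flange disc 110 mm across, 6 mm thick, at the bottom; round barrel 62 mm across, top 50 mm above the underside. Origin: centre of underside, z up. Bore: plain 28 mm round hole. Leave alone.
- reel_square: White plastic reel: flange disc 110 mm across, 6 mm thick, at the bottom; round barrel 62 mm across, top 50 mm above the underside. Origin: centre of underside, z up. Bore: plain 24 mm square hole. Leave alone.
- spindle_seat (a point): Fixed grey winder: on its 100 mm turntable stands a steel spindle, an 18 mm round post 42 mm high, tapered nose, with two opposite keys 10 mm wide, 40 mm over both, 30 mm high. Point: on its axis at the turntable's top face, 66 mm above the table; z up, x along the keys. Braked at its angle. Reel play: 5 mm, 14 degrees. A 113 mm high motor block begins 95 mm from the axis.

How it is judged (in metres and radians):
At the end, for the whole second after the job is handed in: The keyed reel is at rest flange down, flat on the turntable (underside within 6 mm of it, tilt under 0.1 rad), within 12 mm of the spindle's axis, keyways over the keys (within 0.4 rad), and released; the other two reels are within 30 mm of where they started (horizontal distance between reel_keyed and spindle_seat below 0.012 m and z of reel_keyed in the frame of spindle_seat between -0.006 and 0.006 m and angle between reel_keyed's own z axis and vertical below 0.1 rad and angle between the x axis of reel_keyed and the x axis of spindle_seat, either way round below 0.4 rad and linear speed of reel_keyed below 0.02 m/s and distance of each of reel_round, reel_square from where it was at the start of the episode below 0.03 m); the robot touches nothing.
It fails at once if one of the other two reels is moved more than 30 mm (distance of any of reel_round, reel_square from where it was at the start of the episode above 0.03 m).
It also fails if it takes over 38 s, if anything falls off the work surface, if the arm or the gripper's body presses on something with over 40 N, if the wrist force passes 120 N, or if a joint passes its speed limit or range.

## Working session

There is one attempt and no reset: what is moved stays moved. The work goes in short steps, each a Python script; the robot and the scene stay as the last script left them, time stands still between calls to the robot, and variables do not carry over. Pictures are saved under pics/ and viewed, and the job is handed in when it is done.

```bash
mkdir -p pics; python3 - <<'E'
from bench import robot
import cv2
for n in ("scene","top","wrist"):
    d=robot.get_image(n); cv2.imwrite(f"pics/{n}0.png",d["img"])
    print(n,d["fovy"],d["cx"],d["cy"],d["eye"],d["orientation"])
print(robot.current_t(),robot.current_eef_rot())
E
```

```text
scene 54.27795641503993 320.39374591038745 195.72011879207537 [1152.30779166  257.62758706  693.10176404] [-2.32101236  0.01444011  1.95669884]
top 49.32394216530327 318.74778745496576 198.28206888086368 [ 439.30617549   30.43438881 1095.84327974] [-3.01765956 -0.0223349  -1.56789918]
wrist 62.14259828413215 316.4695618918771 197.43554182374365 [ 301.86241117 -466.70345493  383.7065566 ] [ 2.84086334e+00  1.50935817e-03 -1.14574711e+00]
0.15 [-3.14023888e+00 -2.99138829e-04  4.24796795e-01]
```

View pics/scene0.png

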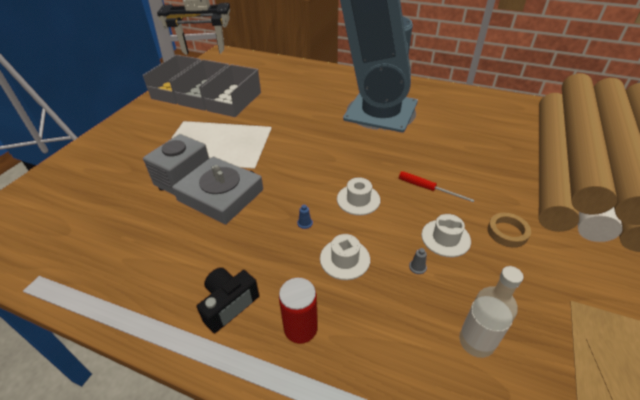

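View pics/top0.png

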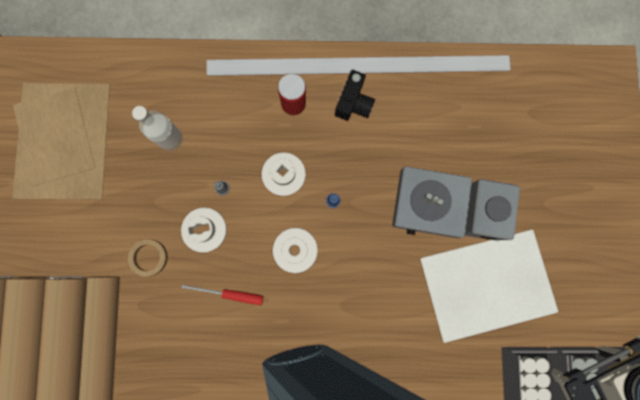

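View pics/wrist0.png

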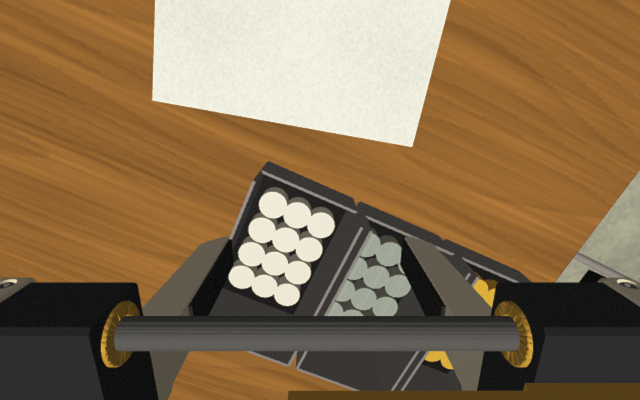

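The top view shows the keyed reel at about (203,230), with the square reel at (284,174), the round one at (295,250) and the spindle at (435,199). I'll write the ray helper, take first estimates, and then look closer with the wrist camera.

```bash
cat > h.py <<'E'
import numpy as np, cv2
from scipy.spatial.transform import Rotation as R
from bench import robot
def ray(d,u,v):
    f=d["img"].shape[0]/2/np.tan(np.radians(d["fovy"])/2)
    r=R.from_euler("xyz",d["orientation"]).apply([(u-d["cx"])/f,(v-d["cy"])/f,1.])
    return np.array(d["eye"]),r
def onz(d,u,v,z):
    e,r=ray(d,u,v); return e+r*(z-e[2])/r[2]
def proj(d,p):
    f=d["img"].shape[0]/2/np.tan(np.radians(d["fovy"])/2)
    c=R.from_euler("xyz",d["orientation"]).inv().apply(np.array(p)-d["eye"])
    return np.array([d["cx"]+f*c[0]/c[2],d["cy"]+f*c[1]/c[2]])
E
python3 - <<'E'
from h import *
d=robot.get_image("top")
for n,u,v,z in (("keyed",203,230,6),("sq",284,174,6),("rd",295,250,6),("spin",431,200,66),("spintip",435,199,108),("motor",497,209,113)):
    print(n,onz(d,u,v,z).round(1))
im=d["img"]
a=cv2.resize(im[195:265,165:240],None,fx=5,fy=5,interpolation=cv2.INTER_CUBIC)
b=cv2.resize(im[160:245,390:525],None,fx=3,fy=3,interpolation=cv2.INTER_CUBIC)
H=max(a.shape[0],b.shape[0]); c=np.zeros((H,a.shape[1]+b.shape[1],3),np.uint8)
c[:a.shape[0],:a.shape[1]]=a;c[:b.shape[0],a.shape[1]:]=b
cv2.imwrite("pics/z1.png",c)
E
```

```text
keyed [494.1 293.9   6. ]
sq [636.7  94.8   6. ]
rd [445.5  65.1   6. ]
spin [ 565.1 -261.2   66. ]
spintip [ 562.3 -258.6  108. ]
motor [ 539.4 -399.2  113. ]
```

View pics/z1.png

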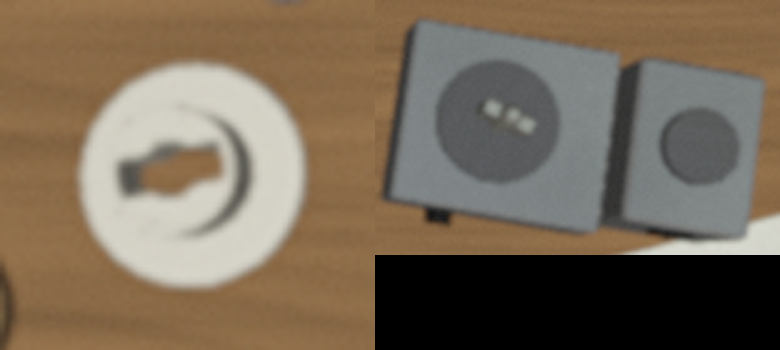

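```bash
cat >> h.py <<'E'
def camtool():
    d=robot.get_image("wrist")
    Rt=R.from_euler("xyz",robot.current_eef_rot()); 
    o=Rt.inv().apply(np.array(d["eye"])-robot.current_tcp_pos())
    Rc=Rt.inv()*R.from_euler("xyz",d["orientation"])
    return o,Rc
def look(p,h,yaw):
    """TCP position so wrist camera axis hits p with TCP at height h"""
    o,Rc=camtool(); Rt=R.from_euler("xyz",[np.pi,0,yaw])
    e=Rt.apply(o); z=(Rt*Rc).apply([0,0,1])
    k=(p[2]-(h+e[2]))/z[2]; q=np.array(p)-e-k*z; 
    return [q[0],q[1],h]
E
python3 - <<'E'
from h import *
print(camtool()[0],camtool()[1].as_euler("xyz"))
for yaw in np.arange(-3,3.1,.5):
    for nm,p in (("spin",[563,-260,100]),("reel",[494,294,50])):
        q=look(p,260,yaw); j=robot.inverse_kinematics(q,[np.pi,0,yaw])
        print(nm,round(yaw,2),np.round(q),None if j is None else np.round(j,2))
E
```

```text
[  82.64081055   -0.20894849 -165.63152804] [-3.01021791e-01 -8.65427298e-05  1.57054225e+00]
spin -3.0 [ 545. -262.  260.] [-0.63  0.34  1.33  0.    1.48 -2.35]
reel -3.0 [460. 289. 260.] [ 0.36  0.22  1.48  0.    1.44 -1.36]
spin -2.5 [ 548. -271.  260.] [-0.64  0.35  1.31  0.    1.48 -2.85]
reel -2.5 [467. 274. 260.] [ 0.32  0.22  1.49  0.    1.44 -1.89]
spin -2.0 [ 555. -277.  260.] [-0.64  0.36  1.29 -0.    1.49  2.93]
reel -2.0 [480. 263. 260.] [ 0.3   0.23  1.47  0.    1.44 -2.41]
spin -1.5 [ 564. -278.  260.] [-0.64  0.38  1.26 -0.    1.5   2.44]
reel -1.5 [496. 260. 260.] [ 0.28  0.25  1.44  0.    1.45 -2.93]
spin -1.0 [ 573. -276.  260.] [-0.62  0.39  1.24 -0.    1.5   1.95]
reel -1.0 [512. 265. 260.] [ 0.28  0.28  1.4  -0.    1.46  2.86]
spin -0.5 [ 579. -269.  260.] [-0.61  0.4   1.24 -0.    1.51  1.46]
reel -0.5 [524. 278. 260.] [ 0.3   0.31  1.36 -0.    1.47  2.37]
spin 0.0 [ 582. -260.  260.] [-0.6   0.4   1.24 -0.    1.51  0.98]
reel 0.0 [528. 294. 260.] [ 0.32  0.33  1.33 -0.    1.48  1.89]
spin 0.5 [ 579. -251.  260.] [-0.59  0.39  1.26 -0.    1.5   0.49]
reel 0.5 [524. 310. 260.] [ 0.35  0.34  1.32 -0.    1.48  1.42]
spin 1.0 [ 573. -244.  260.] [-0.58  0.37  1.28  0.    1.49 -0.01]
reel 1.0 [512. 323. 260.] [ 0.38  0.34  1.33 -0.    1.48  0.95]
spin 1.5 [ 564. -242.  260.] [-0.59  0.35  1.3   0.    1.49 -0.52]
reel 1.5 [497. 328. 260.] [ 0.4   0.32  1.35 -0.    1.47  0.47]
spin 2.0 [ 555. -243.  260.] [-0.6   0.34  1.32  0.    1.48 -1.03]
reel 2.0 [480. 325. 260.] [ 0.4   0.29  1.39  0.    1.46 -0.03]
spin 2.5 [ 548. -249.  260.] [-0.61  0.33  1.34  0.    1.48 -1.54]
reel 2.5 [467. 314. 260.] [ 0.39  0.26  1.43  0.    1.45 -0.53]
spin 3.0 [ 545. -257.  260.] [-0.63  0.33  1.33  0.    1.48 -2.06]
reel 3.0 [460. 299. 260.] [ 0.37  0.23  1.47  0.    1.44 -1.06]
```

```bash
python3 - <<'E'
from h import *
import pickle
robot.move_ptp(look([563,-260,100],270,.65),[np.pi,0,.65])
d=robot.get_image("wrist");cv2.imwrite("pics/w1.png",d["img"])
robot.move_ptp(look([494,294,50],240,1.3),[np.pi,0,1.3])
e=robot.get_image("wrist");cv2.imwrite("pics/w2.png",e["img"])
pickle.dump((d,e),open("v.pkl","wb"));print(robot.current_t())
E
```

```text
5.475
```

View pics/w1.png

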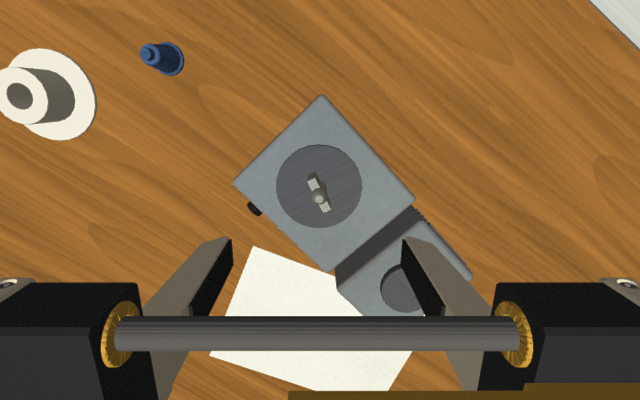

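View pics/w2.png

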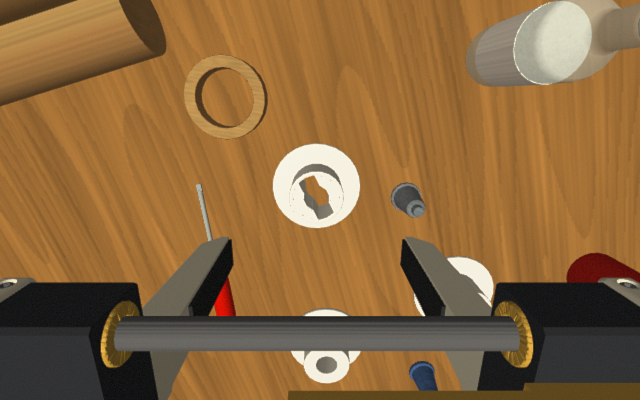

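In w1 the turntable is at (319,186), with the key tops near (313,183) and (323,206). In w2 the keyed reel's flange is at (316,186) and its barrel top at (317,197). Next I'll segment both.

```bash
python3 - <<'E'
from h import *
import pickle
d,e=pickle.load(open("v.pkl","rb"))
a=cv2.resize(d["img"][135:235,270:370],None,fx=4,fy=4,interpolation=cv2.INTER_CUBIC)
b=cv2.resize(e["img"][135:235,270:370],None,fx=4,fy=4,interpolation=cv2.INTER_CUBIC)
cv2.imwrite("pics/z2.png",np.hstack([a,b]))
def cons(m,mn=60):
    c,_=cv2.findContours(m.astype(np.uint8)*255,cv2.RETR_CCOMP,cv2.CHAIN_APPROX_NONE)
    return [x for x in c if cv2.contourArea(x)>mn]
g=e["img"].astype(int)[135:235,270:370]
w=(g.min(2)>150)
for c in cons(w,30): print("reelwhite",cv2.contourArea(c),cv2.fitEllipse(c))
g=cv2.cvtColor(d["img"],cv2.COLOR_BGR2GRAY)[130:240,265:375]
for y in range(10,110,12): print(g[y,::6])
# keys bright
m=g>140
for c in cons(m,10): print("keys",cv2.contourArea(c),cv2.minAreaRect(c))
E
```

```text
reelwhite 5627.5 ((45.8892822265625, 50.36725997924805), (83.15538024902344, 86.18914031982422), 88.68849182128906)
reelwhite 887.0 ((45.708003997802734, 62.001625061035156), (23.72821617126465, 49.18041229248047), 150.88812255859375)
reelwhite 389.5 ((45.90912628173828, 58.111900329589844), (51.154727935791016, 56.40981674194336), 3.1902098655700684)
[109 109 132 138 138 137 136 137 136 135 132 134 134 135 134 138 119 117
 108]
[133 140 140 140 138  78  89  91  93  92  95  90  91  87 134 136 137 137
 110]
[136 141 139  88  93  91  95  93  92  93  93  93  94  90  95 103 138 137
 139]
[137 140  93  91  93  92  92  89  71  92  93  91  91  93  97  93 138 138
 141]
[139 141  92  92  93  91  94  88 169  81  68  94  95  94  93  92  94 140
 141]
[139 139 137  89  91  92  93  93 110 163  76  95  91  94  92  96 143 141
 142]
[140 136 139 138  91  95  88  93  91  92 109  96  96  91  93 140 142 142
 141]
[113 117 136 140 136 139 109  94  90  95  95  92 120 137 139 138 138 142
 142]
[113 121 121 111 135 136 137 137 135 135 137 137 135 135 141 138 139 142
  63]
keys 13.5 ((1.5, 79.0), (3.0, 8.0), 0.0)
keys 58.0 ((59.50000762939453, 77.0), (8.497057914733887, 8.049844741821289), 63.43495178222656)
keys 34.0 ((53.5, 69.0), (6.0, 7.0), 90.0)
keys 69.5 ((48.000003814697266, 54.0), (10.733125686645508, 8.049844741821289), 63.43495178222656)
keys 509.0 ((96.0, 74.99999237060547), (63.99999237060547, 25.999996185302734), 90.0)
keys 28.0 ((100.25001525878906, 69.75000762939453), (4.242640495300293, 7.77817440032959), 45.0)
keys 15.5 ((7.627218723297119, 21.594676971435547), (9.307693481445312, 17.07692527770996), 22.61986541748047)
```

View pics/z2.png

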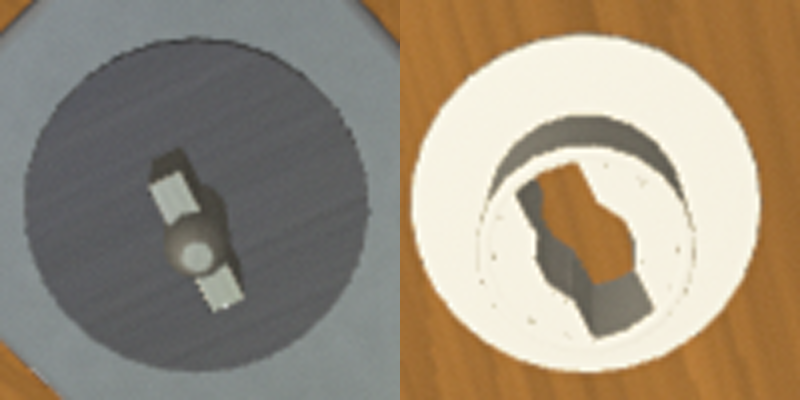

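```bash
python3 - <<'E'
from h import *
import pickle
d,e=pickle.load(open("v.pkl","rb"))
def W(img,pts,z): return np.array([onz(img,u,v,z)[:2] for u,v in np.reshape(pts,(-1,2))])
def circ(P): 
    A=np.c_[2*P,np.ones(len(P))]; s=np.linalg.lstsq(A,(P**2).sum(1),rcond=None)[0]; return s[:2],np.sqrt(s[2]+s[:2]@s[:2])
# reel
g=(e["img"].min(2)>150).astype(np.uint8); off=(270,135)
c,h=cv2.findContours(g[135:235,270:370],cv2.RETR_CCOMP,cv2.CHAIN_APPROX_NONE,offset=off)
c=sorted(c,key=cv2.contourArea)[::-1]
P=W(e,c[0],6); print("flange",circ(P))
hole=W(e,c[1],50)
m=cv2.moments(hole.astype(np.float32)); cen=[m["m10"]/m["m00"],m["m01"]/m["m00"]]
ang=.5*np.arctan2(2*m["mu11"],m["mu20"]-m["mu02"])
ax=np.array([np.cos(ang),np.sin(ang)]); s=(hole-cen)@ax; t=(hole-cen)@[-ax[1],ax[0]]
print("hole",np.round(cen,1),"ang",ang,"len",np.ptp(s),"wid",np.ptp(t))
# turntable
G=cv2.cvtColor(d["img"],cv2.COLOR_BGR2GRAY)[130:240,265:375]
m=((G<116)).astype(np.uint8)
n,l,st,_=cv2.connectedComponentsWithStats(m); k=l[40,30]
c,_=cv2.findContours((l==k).astype(np.uint8),cv2.RETR_EXTERNAL,cv2.CHAIN_APPROX_NONE,offset=(265,130))
P=W(d,cv2.convexHull(c[0]),66); print("table",circ(P), np.ptp(P,0))
z=lambda x,y:(270+(x+.5)/4-.5,135+(y+.5)/4-.5)
K=W(d,[z(150,185),z(180,170),z(212,310),z(243,297)],96)
a=(K[0]+K[1])/2;b=(K[2]+K[3])/2
print("keys len",np.linalg.norm(b-a),"w",np.linalg.norm(K[1]-K[0]),np.linalg.norm(K[3]-K[2]),"mid",(a+b)/2,"ang",np.arctan2(*(b-a)[::-1]))
print("nose",W(d,[z(197,255)],108))
E
```

```text
flange (array([493.92956083, 293.52303921]), np.float64(53.769429178634994))
hole [494.  293.4] ang -1.3667526922729902 len 53.60427946272573 wid 28.956469618276
table (array([ 565.08540747, -261.86452295]), np.float64(49.874335372614595)) [99.60569022 99.51960124]
keys len 38.96317439421954 w 8.901265432551055 9.168137888421562 mid [ 564.93647344 -262.0457739 ] ang -2.047825879064827
nose [[ 564.91737133 -262.0647568 ]]
```

The measurements agree with the given sizes. The reel is at (494.0, 293.4) with its keyways at 1.775 rad, and the spindle is at (565.0, -262.0) with its keys at 1.094 rad. Now the grasp.

```bash
python3 - <<'E'
from h import *
D=[np.pi,0,1.3]
robot.move_ptp([494,293.4,110],D)
robot.move_linear([494,293.4,12],speed=120,f_stop=8)
print(robot.current_tcp_pos())
robot.move_gripper(0.0); print("w",robot.current_gripper_width()*93,robot.current_t())
robot.move_linear([494,293.4,170],speed=150)
print("w",robot.current_gripper_width()*93,robot.current_contact_force(),robot.current_t())
d=robot.get_image("wrist");cv2.imwrite("pics/w3.png",d["img"])
D=[np.pi,0,1.3-.681]
print(robot.inverse_kinematics([565,-262,180],D))
E
```

```text
[494.81379999 293.75526767  12.90446753]
w 62.21264036378944 7.6417
w 61.997783449758735 [-0.66480839 -0.02134255 -1.92966414] 8.8417
[-6.13062953e-01  4.14481894e-01  1.40705582e+00 -4.44089210e-16
  1.32005493e+00  3.38733374e-01]
```

View pics/w3.png

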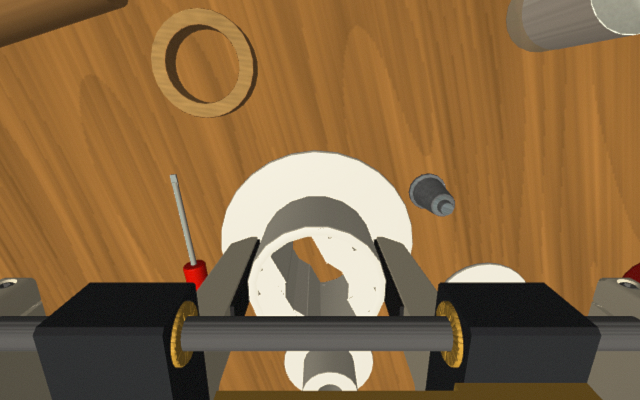

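The reel is held, with its barrel top at (316,277) between the pads. I'll carry it over the spindle and check its pose in the hand.

```bash
python3 - <<'E'
from h import *
import pickle
D=[np.pi,0,1.3-.681]
robot.move_ptp([565,-262,170],D)
robot.sleep(.3)
print(robot.current_tcp_pos(),robot.current_eef_rot(),robot.current_gripper_width()*93,robot.current_t())
d=robot.get_image("wrist");s=robot.get_image("scene");t=robot.get_image("top")
pickle.dump((d,s,t),open("v2.pkl","wb"))
a=cv2.resize(d["img"][140:340,210:420],None,fx=2,fy=2)
b=cv2.resize(s["img"][110:240,130:290],None,fx=2.4,fy=2.4)
b=cv2.copyMakeBorder(b,0,400-b.shape[0],0,0,cv2.BORDER_CONSTANT)
c=np.hstack([a,b[:400]]);print(c.shape);cv2.imwrite("pics/z4.png",c[:, :800])
E
```

```text
[ 565.21383032 -261.38427246  170.03551173] [ 3.14158589e+00 -4.53989344e-05  6.19941280e-01] 62.05531741011159 11.2083
(400, 804, 3)
```

View pics/z4.png

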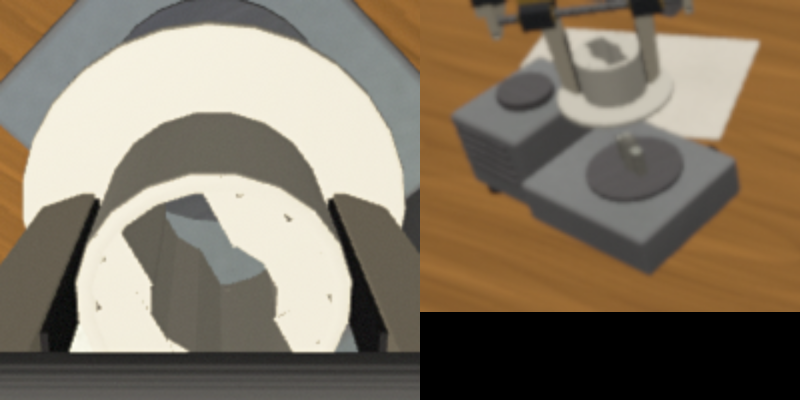

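```bash
python3 - <<'E'
from h import *
import pickle
d,s,t=pickle.load(open("v2.pkl","rb"))
W=lambda x,y,z:onz(d,210+(x+.5)/2-.5,140+(y+.5)/2-.5,z)[:2]
z=207.1
A,B,C,E_=W(122,232,z),W(203,194,z),W(152,288,z),W(234,247,z)
an=lambda v:np.arctan2(v[1],v[0])%np.pi
print("width",np.linalg.norm(A-B),"ang from ends",(an(B-A)+np.pi/2)%np.pi,"sides",an(C-A),an(E_-B))
k=1.094; ax=np.array([np.cos(k),np.sin(k)]); m=(A+B)/2
print("outer mid",m,"lat/long offset vs spindle",(m-[565,-262])@[-ax[1],ax[0]],(m-[565,-262])@ax)
# barrel top rim and flange arcs
P=np.array([W(*p,z) for p in [(77,290),(93,232),(135,193),(212,173),(290,192),(335,235),(351,295)]])
Q=np.array([W(*p,z-44) for p in [(24,190),(45,125),(90,70),(150,35),(210,24),(280,37),(340,75),(385,130),(403,190)]])
for X in (P,Q):
    q=np.linalg.lstsq(np.c_[2*X,np.ones(len(X))],(X**2).sum(1),rcond=None)[0]; print(q[:2],np.sqrt(q[2]+q[:2]@q[:2]))
E
```

```text
width 19.564618947310883 ang from ends 1.0908654418492798 sides 1.0371627669087817 1.1102548091061042
outer mid [ 575.79726239 -240.22930714] lat/long offset vs spindle 0.3982954975300963 24.297845655809436
[ 565.05539181 -261.35763381] 30.48324206197231
[ 564.93600975 -261.34179062] 53.614856076425966
```

The reel's keyway angle in the hand is 1.09 rad and its centre is within 0.7 mm of the spindle, so I'll lower it.

```bash
python3 - <<'E'
from h import *
print(robot.move_linear([565,-262.6,125],speed=100,f_stop=10),robot.current_tcp_pos(),robot.current_contact_force())
print(robot.move_linear([565,-262.6,78.5],speed=40,f_stop=10),robot.current_tcp_pos(),robot.current_contact_force(),robot.current_t())
E
```

```text
False [ 565.15726787 -262.77984219  125.15326175] [-0.12085091 -0.00764425 -0.60211805]
False [ 565.22541853 -262.75089874   78.8189927 ] [ 0.00438338 -0.95504441 -1.49025584] 13.2667
```

It went down freely to seat height, so I'll release, retreat and look.

```bash
python3 - <<'E'
from h import *
import pickle
robot.move_gripper(1.0); robot.sleep(.2)
robot.move_linear([565,-262,200],speed=150)
D=[np.pi,0,.65]
robot.move_ptp(look([565,-262,116],280,.65),D)
d=robot.get_image("wrist");s=robot.get_image("scene");t=robot.get_image("top")
pickle.dump((d,s,t),open("v3.pkl","wb"))
a=cv2.resize(d["img"][120:240,260:380],None,fx=3.3,fy=3.3)
b=cv2.resize(s["img"][120:230,140:270],None,fx=3,fy=3)
b=cv2.copyMakeBorder(b,0,a.shape[0]-b.shape[0],0,0,cv2.BORDER_CONSTANT)
cv2.imwrite("pics/z5.png",np.hstack([a,b]));cv2.imwrite("pics/top5.png",t["img"]);print(robot.current_t(),robot.current_contact_force())
E
```

```text
15.7583 [ 0.43150899 -0.22066864 -0.44101303]
```

View pics/z5.png

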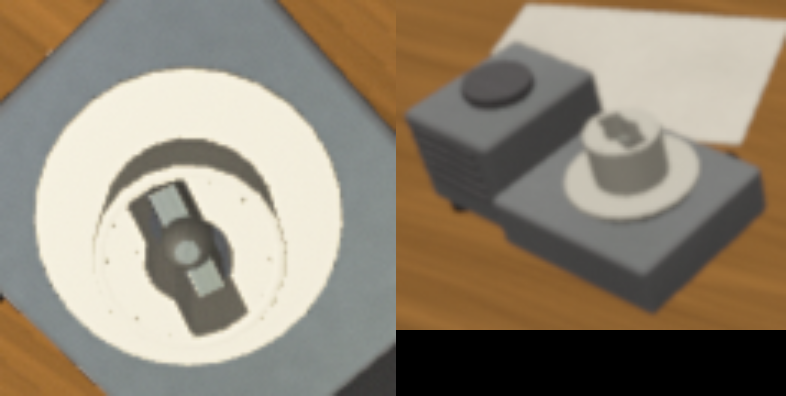

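View pics/top5.png

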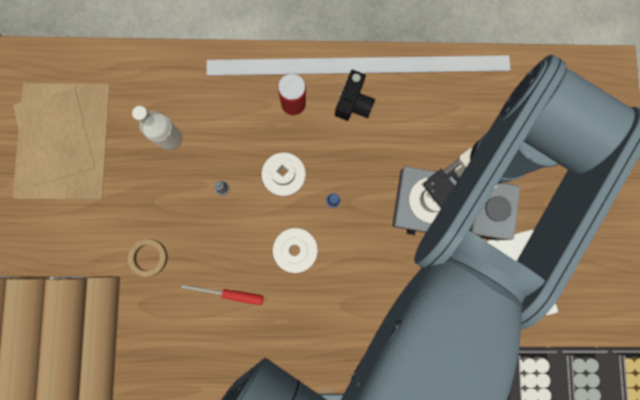

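The reel is on the spindle with the keys visible in its keyways. The square reel at (284,174) and round reel at (295,250) haven't moved. One numeric check of position and height before handing in.

```bash
python3 - <<'E'
from h import *
import pickle
d,s,t=pickle.load(open("v3.pkl","rb"))
g=(d["img"].min(2)>178).astype(np.uint8)[120:240,260:380]
c,_=cv2.findContours(g,cv2.RETR_CCOMP,cv2.CHAIN_APPROX_NONE,offset=(260,120))
c=sorted(c,key=cv2.contourArea)[::-1]
W=lambda c,z:np.array([onz(d,u,v,z)[:2] for u,v in c.reshape(-1,2)])
def rep(n,X):
    q=np.linalg.lstsq(np.c_[2*X,np.ones(len(X))],(X**2).sum(1),rcond=None)[0]; print(n,q[:2],np.sqrt(q[2]+q[:2]@q[:2]))
rep("flange z72",W(c[0],72))
H=W(c[1],116); m=cv2.moments(H.astype(np.float32))
print("hole z116",m["m10"]/m["m00"],m["m01"]/m["m00"],"ang",.5*np.arctan2(2*m["mu11"],m["mu20"]-m["mu02"])%np.pi, cv2.minAreaRect(H.astype(np.float32))[1])
print(robot.current_gripper_width()); robot.hand_in(); print(robot.current_t())
E
```

```text
flange z72 [ 564.6662923  -262.66319374] 53.58055863691628
hole z116 564.825078527101 -262.75419239468647 ang 1.0877040421184905 (53.52958297729492, 30.053050994873047)
1.0001158155995264
the job is handed in; nothing more can be done
the job is handed in; nothing more can be done
```

The keyed reel is loaded on the winder's spindle and released, and I handed the job in at about 16 s of robot time; `hand_in()` reports no verdict.

I gripped it across the barrel, turned it −0.68 rad to line the keyways up with the keys, and lowered it. The descent to seat height tripped no force stop.

Last checks, all from the camera images:
- **Position:** the reel's centre is within about 1 mm of the spindle axis.
- **Keyways:** they are at 1.088 rad against 1.094 rad for the keys, and the keys are visible inside them.
- **Seating:** the flange and the top of the bore, each measured at its seated height, give the same centre to 0.2 mm. That fits a flat, untilted seat, but I did not measure the height on its own.
- **Flange size:** its radius measured 53.6 mm against the stated 55 mm. It also read small (53.8 mm) before the grasp, so I take this as a bias in the edge detection.
- **Other two reels:** the square and round reels are at the same pixels in the top view as at the start.
- **Gripper:** it is fully open and clear of everything.

No check failed.

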